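# Hold the knife box unlocked with its key

### The job

Unlock the grey knife box: lift the green-headed key out of its wooden stand, push it fully home into the green-ringed lock on top of the box, easing it past the sticky pins before you turn it, then turn it a quarter turn clockwise (seen from above) to its stop. The lock springs back when released, so finish while still gripping the key and holding it turned, ready for me to lift the lid. Leave the orange key and everything else on the counter where it is.

Things in the scene. Friction and masses are not known exactly. Their poses are not given: they have to be found in the camera images.
- key_green: the key to use, 45 g, starts upright. Head: green plate 40 mm (x) by 10 mm (y, grip across this) by 42 mm high. Below it a steel blade 16 mm (x) by 5 mm (y), 30 mm long, its last 9 mm tapering to 9 mm wide. Same when turned half round. Origin: centre of the shoulder (the head's underside, where the blade begins); z up
- stand_green: fixed light-wood block holding the green key, 56 mm (x) by 50 mm (y) by 36 mm high, origin under its centre. The blade stands in its slot (1 mm loose each side), the shoulder on its top, 36 mm above the counter: lift the key straight up at least 32 mm to free it
- key_orange: the wrong key, not to be moved: same shape, origin and axes, orange head, in a like wooden stand. Which of the two stands is nearer varies
- keyhole (a point): centre of the keyhole's mouth on the lock's brass face, 104 mm above the counter; face 48 mm across, in a green ring 78 mm across, 2 mm lower. z up; x runs along the slot of the unturned plug (fixed to the box). Slot 17.5 (x) by 6.4 mm, 34 mm deep, 45 degree lead-in, mouth 25 by 14 mm. The key is home when its shoulder meets the face (its origin at this point)
- plug (a joint): angle of the brass lock plug: 0 at rest, grows clockwise from above, hard stop at 1.57 rad; a spring returns it (0.03 N m at 0, 0.10 N m at the stop). Key play about 0.1 rad. Two sprung pins at the slot's ends, 10 and 18 mm down, stick: a straight push jams at 10 to 20 N; pressing at 8 to 13 N with twists of 5 degrees to and fro lets it creep in
- knifebox: grey steel box, fixed to the counter, 200 mm (x) by 160 mm (y) by 100 mm high, origin centre of its underside; the keyhole is 55 mm from it towards its -x side, on the centre line. A 28 mm lid knob rises to 122 mm, 60 mm towards +x
- bowl: bystander: shallow stainless dipping bowl, 140 mm across, 40 mm high, origin under its centre
- tray: bystander: round green plastic wrapper tray, 200 mm across, 16 mm high, origin under its centre
- dish: bystander: blue ceramic sauce dish, 90 mm across, 25 mm high, origin under its centre
- chopstick0: bystander: wooden chopstick lying, 240 mm long (x), 7 mm thick, origin under its middle
- chopstick1: bystander: the other chopstick, same
- spinner: bystander: herb spinner with white lid and green press button, 216 mm across, 158 mm high, origin under its centre
- jar: bystander: glass jar with clamp lid, 100 mm across, 140 mm high, origin under its centre
Mind the look-alikes: they are no part of the job. Several things have the shape of the key_green; the one meant has the colours described above.

How it is judged:
On the way, in this order (a step that is already met when the one before it is completed fails the run):
1. the green key is fully home in the lock, plug not yet turned (under 0.4 rad) (z of key_green in the frame of keyhole below 0.003 m and horizontal distance between key_green and keyhole below 0.005 m and angle between key_green's own z axis and vertical below 0.15 rad and value of joint plug below 0.4 rad), for 0.1 s.
2. the key, still home, has turned the plug a quarter (1.3 rad or more) (z of key_green in the frame of keyhole below 0.003 m and horizontal distance between key_green and keyhole below 0.005 m and angle between key_green's own z axis and vertical below 0.15 rad and value of joint plug above 1.3 rad), for 0.3 s.
At the end, for the whole second after the job is handed in: the green key is fully home (shoulder within 3 mm of the lock face, centred within 5 mm, upright within 0.15 rad), the plug is at rest at 1.3 rad or more of its 1.57 rad, and the fingers still grip the key (over 2 N) (all of step 2 and velocity of joint plug between -0.1 and 0.1 rad/s and contact force between the fingers and key_green above 2 N); the arm keeps its last pose, push and grip.
It fails at once if the orange key is moved more than 15 mm (distance of key_orange from where it was at the start of the episode above 0.015 m).
It fails at once if a bystander is moved more than 30 mm (distance of any of bowl, tray, dish, chopstick0, chopstick1, spinner, jar from where it was at the start of the episode above 0.03 m).
It also fails if it takes over 64 s, if anything falls off the work surface, if the arm or the gripper's body presses on something with over 40 N, if the wrist force passes 120 N, or if a joint passes its speed limit or range.

### The arm

A 6-joint arm with a two-finger parallel gripper is mounted at the origin on the work surface. World frame = base frame: x ahead of the robot, y to its left, z up, the work surface at z = 0. Lengths are in m, angles in rad, forces in N, time in s.
With the tool pointing down it reaches from about 0.3 to 0.775 m from the base axis. Payload 14.6 kg.
Tool frame: the origin (TCP) lies at the very end of the fingers, on their centre line; the grasp point (between the pads) lies 19 mm behind it (ctrl.hold_point_z is the distance from the TCP to the grasp point, in m); x points along the fingers, y is the direction in which the jaws open and shut, and the axes are right-handed (so a half turn about x gives the same grasp; the last joint's range is limited). The gripper opens to 94 mm and grips with 3 to 60 N. Pads are 16 mm wide; open, the fingers measure 119 mm over their backs; the gripper's body (75 mm by 177 mm) begins 78 mm behind the grasp point.
Start: joints at [1.061, 0.3, 1.521, -0, 1.321, -0.067], TCP at [0.236, 0.497, 0.185] pointing down, gripper open.
Joint ranges: [-3.03, 3.03], [-0.79, 2.21], [0.23, 2.52], [-1.04, 4.18], [0, 3.07], [-2.55, 2.55]. Speed limits (rad/s): [2.22, 2.22, 2.57, 3.14, 3.14, 3.14].

### API

Orientations are given as [roll, pitch, yaw] about the fixed x, y, z axes, in that order (R = Rz(yaw) Ry(pitch) Rx(roll)).
In Python, from station import get_obs, camera, ticket, ctrl gives the robot as it stands.
- The arm moves only by the tool step_arm, never from a script. Its argument "motion" is a list that holds one entry, the list of rows, each a list of 6 numbers: the shift along the tool's x, y, z in m, then the turn, a rotation vector about the tool's x, y, z in degrees. A call has 1 to 12 rows; each row shifts and turns the commanded pose from where the row before left it, along the tool's axes as they then stand; what a row does not reach is not made up. A row lasts 1/8 s, in which the tool goes at most 62.5 mm and 10.7 degrees, less where a joint would pass 70% of its speed; a pose out of reach is approached as far as the arm can. A call is refused whole if a number of a shift passes 0.0625 or a number of a turn 10.7, either way. A call with a gripper value outside its range is refused whole. "fingers" is the finger opening in m, from 0 to 0.094, set as the call begins (left out, the last holds). The fingers move at their own pace and stop on an object; "squeeze" is the grip in N (left out, the last holds). Time passes only in rows, so rows that do not move let the fingers close. It gives the time, the measured TCP pose, the force and the opening at its end, in the units of the state.
- get_obs(): the state, without advancing time (a new reading comes with each control period).
- camera(name): name is "side" or "top"; returns a dict with "pixels" (480x640x3 uint8, red, green, blue), "fx", "fy", "cx", "cy" (pixels), "extrinsics" (4x4, takes a point from world to camera coordinates). Camera axes: x right, y up, looking along -z (the intrinsics and any distortion apply to the point x, -y, -z); pixel columns grow to the right and rows downward; lengths in m; the calibration is good to about 2 mm. A picture is of the moment at which its call begins. There is no depth.
- ticket.hand_in(): hands the job in, once; it reports no verdict.
The state is a dict: "time_s": time; "qpos": joint angles; "joint_vel": joint speeds; "tau": joint torques, N m; "ee_pos": TCP position; "eef_rot": TCP orientation; "force": force on the tool from outside, world axes, zero at the start; "moment": the same for the moment, N m; "grip_width": finger opening in m.
Only numpy, scipy, OpenCV 4.12 (cv2) and the standard library are available. Lean on these libraries where they do the work, as an engineer would, in place of code of your own. Each camera call takes 0.05 s, during which the arm holds its last target.

## Working session

There is one attempt and no reset: what is moved stays moved. The work goes in short steps, Python scripts to look and compute and a tool call to move; the robot and the scene stay as the last step left them, time stands still between calls to the robot, and variables do not carry over. Pictures are saved under pics/ and viewed, and the job is handed in when it is done.

Besides the shell and the picture viewer there is one more tool, called as a command line: name --argument value ..., lists and objects as JSON in quotes. step_arm: Moves the arm, as the interface text tells. Its arguments: {"type":"object","properties":{"motion":{"type":"array","items":{"type":"array","items":{"type":"array","items":{"type":"number"}}}},"fingers":{"type":"number"},"squeeze":{"type":"number"}},"required":["motion"]}

```bash
mkdir -p pics; ls; python3 - <<'E'
from station import get_obs,camera,ctrl
import cv2
o=get_obs();print(o);print(ctrl.hold_point_z)
for n in("side","top"):
    c=camera(n);cv2.imwrite(f"pics/{n}0.png",c["pixels"][:,:,::-1]);print({k:v for k,v in c.items() if k!="pixels"})
E
```

```text
pics
{'time_s': 0.0, 'qpos': array([ 1.06141764e+00,  3.00483708e-01,  1.52155602e+00, -2.72163809e-07,
        1.32067984e+00, -6.66068930e-02]), 'joint_vel': array([-2.46399460e-03, -3.45065768e-04, -9.10973080e-05,  1.77600512e-04,
       -7.73542046e-05, -2.18566888e-04]), 'tau': array([ 1.96123809e-03, -5.31824005e+01, -3.52729332e+01,  7.09006819e-02,
        2.45218672e-02, -9.87109547e-05]), 'ee_pos': array([0.2355189 , 0.49672232, 0.18409003]), 'eef_rot': array([-1.63716929,  1.56966942, -2.07994102]), 'force': array([ 0.22252523,  0.15431466, -0.10638021]), 'moment': array([-0.08067996, -0.05061994,  0.08192485]), 'grip_width': 0.09381480124423887}
0.0188
{'fx': 483.1339078774574, 'fy': 483.1339078774574, 'cx': 315.4331324019531, 'cy': 230.58579106427757, 'extrinsics': array([[ 0.98154113, -0.19109188, -0.00780359, -0.56749748],
       [ 0.13922515,  0.68596289,  0.71419275, -0.18846731],
       [-0.13112346, -0.70209601,  0.69990558, -1.16606626],
       [ 0.        ,  0.        ,  0.        ,  1.        ]])}
{'fx': 505.28516300776306, 'fy': 505.28516300776306, 'cx': 321.8751142962088, 'cy': 235.65459520655065, 'extrinsics': array([[-0.01016887, -0.99989795, -0.01003427,  0.04274499],
       [ 0.99429567, -0.01117635,  0.10607175, -0.61404951],
       [-0.10617307, -0.0088984 ,  0.99430785, -1.24917113],
       [ 0.        ,  0.        ,  0.        ,  1.        ]])}
```

View pics/side0.png

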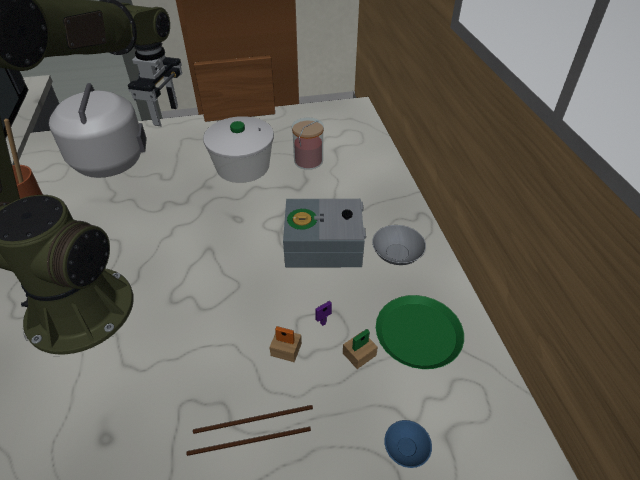

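View pics/top0.png

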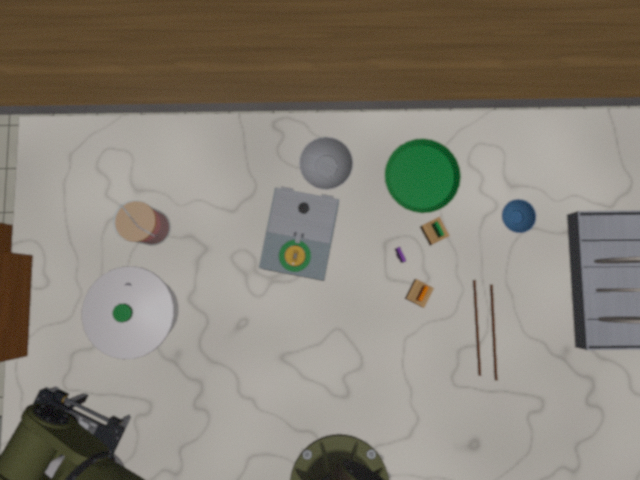

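Three key-shaped things: a green-headed one (side ≈361,345; top ≈437,230), an orange one (side 285,337; top 423,293) and a purple one lying down (side 323,313; top 400,255). The green head in the wooden stand is the one meant. I'll enlarge to confirm.

```bash
python3 - <<'E'
import cv2,numpy as np
s=cv2.imread("pics/side0.png");t=cv2.imread("pics/top0.png")
R=lambda a,x,y,w,h,k:cv2.resize(a[y:y+h,x:x+w],None,fx=k,fy=k,interpolation=cv2.INTER_CUBIC)
cv2.imwrite("pics/s_keys.png",R(s,265,295,120,80,6))
cv2.imwrite("pics/s_box.png",R(s,275,190,100,80,8))
cv2.imwrite("pics/t_keys.png",R(t,380,210,80,100,6))
cv2.imwrite("pics/t_box.png",R(t,250,180,100,105,5))
E
```

```text
(no output)
```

View pics/s_keys.png

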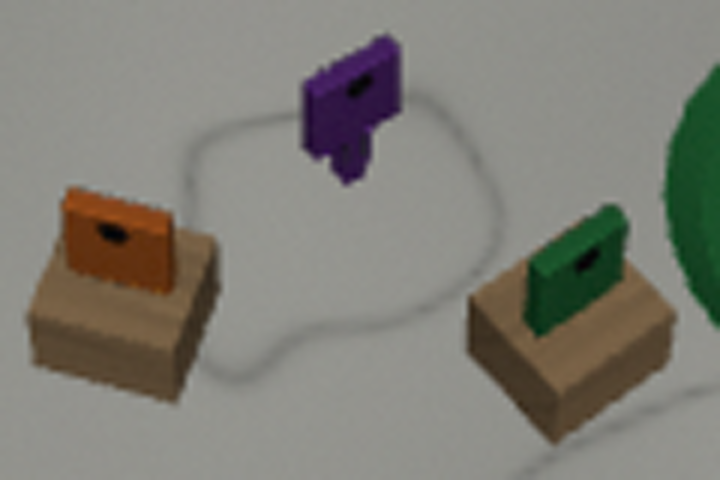

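View pics/s_box.png

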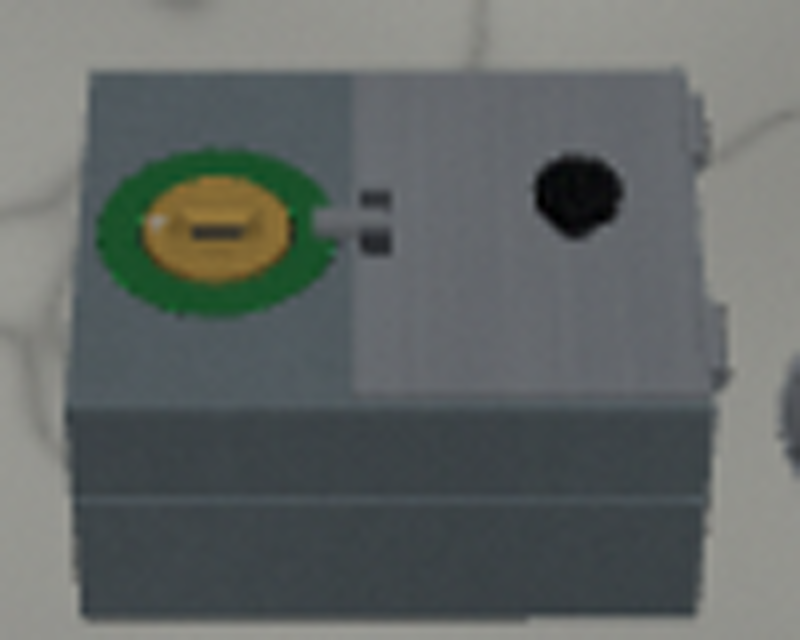

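View pics/t_keys.png

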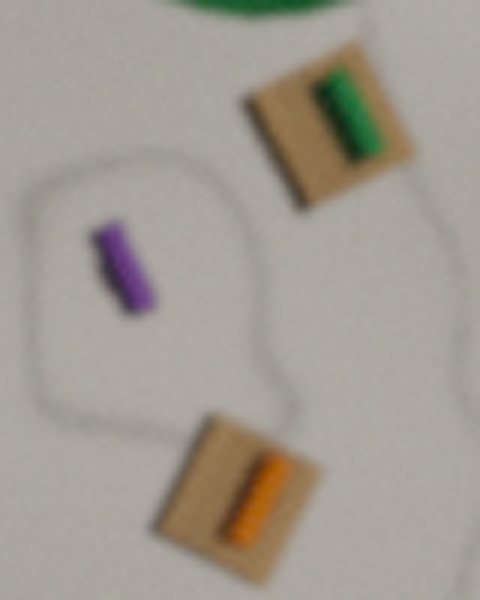

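View pics/t_box.png

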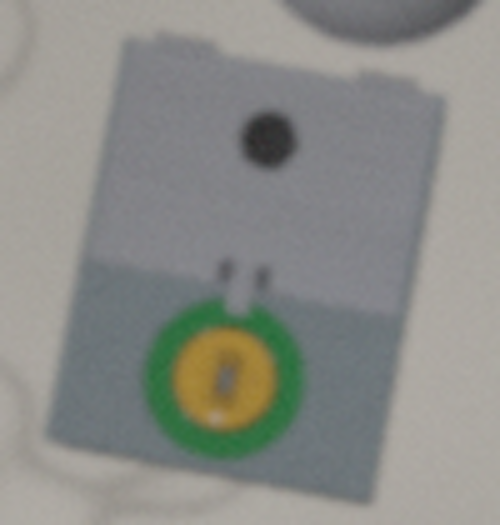

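Confirmed: the green-headed key is in its light-wood stand at the right in both crops, while the orange key in the like stand and the purple one are the decoys. I'll measure by fitting a box silhouette in both views.

```bash
cat > h.py <<'E'
import numpy as np,cv2
from scipy.optimize import least_squares,minimize
def proj(c,P):
    P=np.atleast_2d(P);q=P@c["extrinsics"][:3,:3].T+c["extrinsics"][:3,3]
    return np.c_[c["cx"]+c["fx"]*q[:,0]/-q[:,2],c["cy"]+c["fy"]*q[:,1]/q[:,2]]
def tri(cs,uvs,z=None):
    f=lambda X:np.concatenate([(proj(c,X)-u).ravel() for c,u in zip(cs,uvs)])
    r=least_squares(f,[.6,0,.1],x_scale=.01);return r.x,r.fun
def box(x,y,z,yaw,a,b,h):
    c,s=np.cos(yaw),np.sin(yaw)
    return np.array([[x+c*i-s*j,y+s*i+c*j,z+k] for i in(-a/2,a/2) for j in(-b/2,b/2) for k in(0,h)])
def render(c,P,roi,k=8):
    x0,y0,w,h=roi;m=np.zeros((h*k,w*k),np.uint8)
    q=((proj(c,P)-[x0,y0]+.5)*k-.5).astype(np.float32)
    hull=cv2.convexHull(q)
    cv2.fillConvexPoly(m,np.round(hull*16).astype(np.int32),255,shift=4)
    m=cv2.resize(m,(w,h),interpolation=cv2.INTER_AREA)/255.
    return cv2.GaussianBlur(m,(0,0),.6)
E
cat > fit.py <<'E'
from h import *
from station import camera
C=[camera("side"),camera("top")]
def soft(c,roi,fn):
    x,y,w,h=roi;I=c["pixels"][y:y+h,x:x+w].astype(float);return fn(I)
def fitbox(rois,fn,size,z0,th0s,xy0,zfree=True):
    M=[soft(c,r,fn) for c,r in zip(C,rois)]
    best=None
    for th in th0s:
        def cost(p):
            B=box(p[0]/100,p[1]/100,p[2]/100,p[3]*.3,*size)
            return sum(((render(c,B,r)-m)**2).sum() for c,r,m in zip(C,rois,M))
        p0=np.array([xy0[0]*100,xy0[1]*100,z0*100,th/.3])
        r=minimize(cost,p0,method="Nelder-Mead",options=dict(initial_simplex=np.vstack([p0]+[p0+d for d in np.diag([1,1,.6,1.])]),maxiter=600,xatol=1e-3,fatol=1e-4))
        if best is None or r.fun<best.fun:best=r
    p=best.x;return p[0]/100,p[1]/100,p[2]/100,np.degrees(p[3]*.3),best.fun,[m.sum() for m in M]
if __name__=="__main__":
    green=lambda I:np.clip((I[...,1]-np.maximum(I[...,0],I[...,2])-5)/45,0,1)
    # rough from tri
    X,res=tri(C,[(361,341),(438,229)]);print("tri head",X.round(4),res.round(1))
    for fn_s in (35,45,60):
        g=lambda I:np.clip((I[...,1]-np.maximum(I[...,0],I[...,2])-5)/fn_s,0,1)
        print(fn_s,fitbox([(348,324,24,30),(428,216,20,26)],g,(.04,.01,.042),.036,np.radians([0,45,90,135]),X[:2]))
    np.set_printoptions(suppress=True)
    f=lambda p,k,x0,y0:((np.array(p)+.5)/k-.5+np.array([x0,y0]))
    S=lambda p:f(p,8,275,190);T=lambda p:f(p,5,250,180)
    for n,a,b in [("slot",(217,231),(227,378)),("face",(217,229),(226,380)),("ring",(217,232),(224,379)),("knob",(578,193),(269,140))]:
        X,r=tri(C,[S(a),T(b)]);print(n,X.round(4),r.round(2))
    cs=[((90,72),(125,38)),((685,72),(445,97)),((715,405),(375,503)),((67,405),(48,437))]
    # match corners in world by each camera's ray at z=.1
    def ray(c,uv,z):
        return least_squares(lambda q:(proj(c,[q[0],q[1],z])-uv).ravel(),[.6,0]).x
    print("side z=.1",[ray(C[0],S(a),.1).round(4) for a,_ in cs]);print("top z=.1",[ray(C[1],T(b),.1).round(4) for _,b in cs])
E
python3 fit.py
```

```text
tri head [ 0.6272 -0.2537  0.0549] [-0.5  0.1  0.1 -0.6]
35 (np.float64(0.6274721737428428), np.float64(-0.2519933989326745), np.float64(0.037339911879988516), np.float64(32.64118169716328), np.float64(84.67093689810477), [np.float64(155.0857142857143), np.float64(68.88571428571429)])
45 (np.float64(0.6272870333917236), np.float64(-0.25171709087476213), np.float64(0.03649565798951878), np.float64(32.98221314306456), np.float64(109.30568961052046), [np.float64(120.97777777777779), np.float64(60.42222222222223)])
60 (np.float64(0.672003824892912), np.float64(-0.18690374854481917), np.float64(0.049120324584177144), np.float64(78.36377874063304), np.float64(68.04694444444445), [np.float64(90.73333333333333), np.float64(46.150000000000006)])
slot [0.5616 0.1003 0.1016] [-0.36  0.04  0.03 -0.34]
face [0.5612 0.1007 0.1021] [-0.58  0.07  0.04 -0.54]
ring [0.5616 0.1018 0.0997] [-0.47  0.06  0.03 -0.44]
knob [0.6744 0.0787 0.1167] [-0.49  0.08  0.05 -0.46]
side z=.1 [array([0.5344, 0.1876]), array([0.73  , 0.1477]), array([ 0.699 , -0.0055]), array([0.5043, 0.0339])]
top z=.1 [array([0.727 , 0.1493]), array([ 0.6961, -0.0058]), array([0.5006, 0.0302]), array([0.5336, 0.1862])]
```

```bash
cat > f2.py <<'E'
from fit import *
for lo,hi in((.15,.4),(.2,.5),(.1,.5)):
    g=lambda I:np.clip(((I[...,1]-np.maximum(I[...,0],I[...,2]))/I[...,1]-lo)/(hi-lo),0,1)
    rois=[(350,326,21,28),(428,216,20,26)]
    print(np.round(fitbox(rois,g,(.04,.01,.042),.036,np.radians([10,30,50]),(.6272,-.2525))[:5],4))
M=[soft(c,r,g) for c,r in zip(C,rois)]
p=fitbox(rois,g,(.04,.01,.042),.036,[.5],(.6272,-.2525))
out=[]
for c,r,(x,y,w,h) in zip(C,rois,[(340,315,40,50),(420,205,40,50)]):
    I=cv2.resize(c["pixels"][y:y+h,x:x+w,::-1],None,fx=10,fy=10,interpolation=cv2.INTER_CUBIC)
    for B,col in((box(p[0],p[1],p[2],np.radians(p[3]),.04,.01,.042),(0,0,255)),(box(p[0],p[1],0,np.radians(p[3]),.056,.05,.036),(255,0,0))):
        q=((proj(c,B)-[x,y]+.5)*10-.5).round().astype(int)
        for i in range(8):
            for j in range(i):
                if bin(i^j).count("1")==1:cv2.line(I,q[i].tolist(),q[j].tolist(),col,1)
    out.append(I)
cv2.imwrite("pics/ov.png",np.hstack(out))
E
python3 f2.py
```

```text
[ 6.27600e-01 -2.51500e-01  3.58000e-02  3.13261e+01  6.46644e+01]
[ 6.27300e-01 -2.51100e-01  3.46000e-02  3.29403e+01  7.43614e+01]
[ 6.27400e-01 -2.51600e-01  3.59000e-02  3.07773e+01  6.57052e+01]
```

View pics/ov.png

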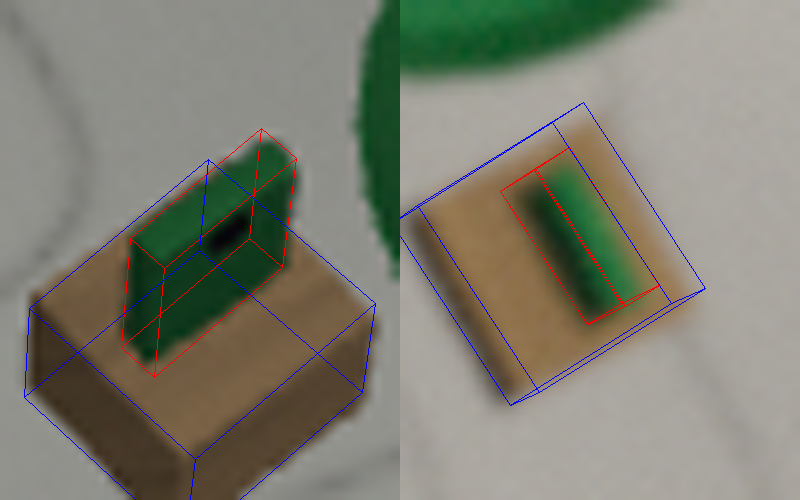

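```bash
cat > f3.py <<'E'
from fit import *
g=lambda I:np.clip(((I[...,1]-np.maximum(I[...,0],I[...,2]))/I[...,1]-.15)/(.25),0,1)
rois=[(350,326,21,28),(428,216,20,26)]
B=box(.6274,-.2515,.036,.54,.04,.01,.042)
out=[]
for c,r in zip(C,rois):
    m=soft(c,r,g);n=render(c,B,r);print(m.sum(),n.sum())
    for a in(m,n): out.append(cv2.copyMakeBorder(cv2.resize((a*255).astype(np.uint8),None,fx=8,fy=8,interpolation=0),0,240-8*a.shape[0],0,10,0,value=128))
cv2.imwrite("pics/m.png",np.hstack(out))
E
python3 f3.py
```

```text
212.2759728940997 251.8552045772921
74.87950229728179 136.33512447441683
```

View pics/m.png

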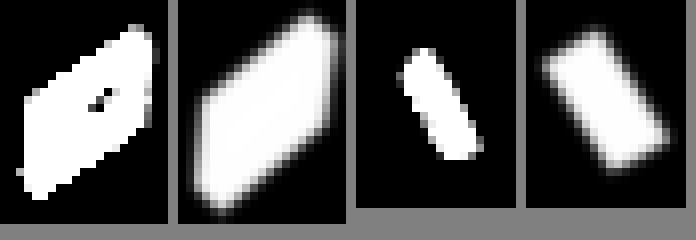

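```bash
python3 - <<'E'
import cv2,numpy as np
s=cv2.imread("pics/side0.png");t=cv2.imread("pics/top0.png")
def R(a,x,y,w,h,k):
    I=cv2.resize(a[y:y+h,x:x+w],None,fx=k,fy=k,interpolation=cv2.INTER_CUBIC)
    I=(255*(I/255.)**.5).astype(np.uint8)
    for i in range(0,w,5):cv2.line(I,(i*k,0),(i*k,6 if i%10 else 14),(0,0,255),1)
    for i in range(0,h,5):cv2.line(I,(0,i*k),(6 if i%10 else 14,i*k),(0,0,255),1)
    return I
cv2.imwrite("pics/gs.png",R(s,340,320,40,50,12))
cv2.imwrite("pics/gt.png",R(t,415,210,40,40,15))
E
```

```text
(no output)
```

View pics/gs.png

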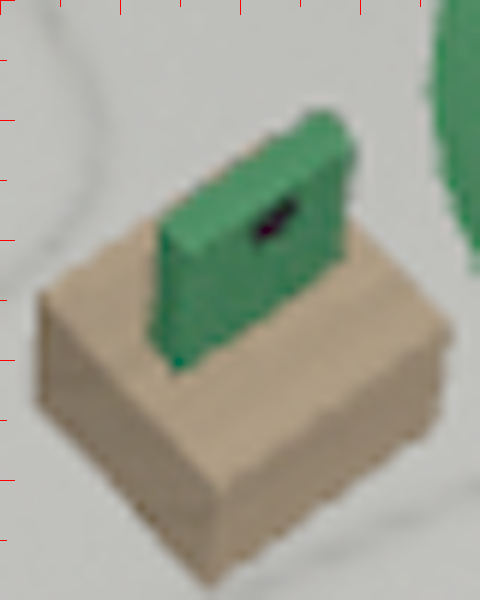

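View pics/gt.png

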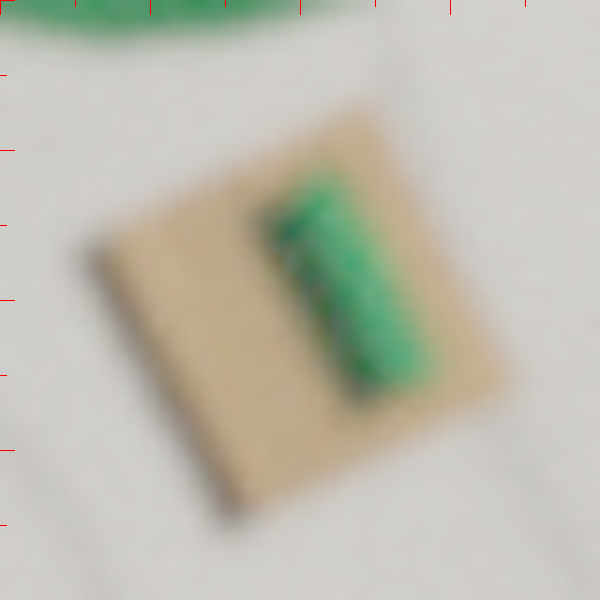

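```bash
cat > f4.py <<'E'
from fit import C,tri
from h import *
f=lambda p,k,x0,y0:((np.array(p,float)+.5)/k-.5+np.array([x0,y0]))
S=lambda p:f(p,12,340,320);T=lambda p:f(p,15,415,210)
def V(x,y,z,yaw,a,b,h,i,j,k):
    c,s=np.cos(yaw),np.sin(yaw);u,v=i*a/2,j*b/2
    return [x+c*u-s*v,y+s*u+c*v,z+k*h]
# signs (i,j,k): side view: left = -x end; front = -y side
hs={(-1,1,1):(163,217),(-1,-1,1):(190,250),(1,-1,1):(353,150),(1,1,1):(325,108),(-1,-1,0):(177,372),(1,-1,0):(345,258)}
ht={(1,1,1):(290,195),(1,-1,1):(343,175),(-1,-1,1):(432,370),(-1,1,1):(375,397)}
ss={(-1,1,1):(40,290),(-1,-1,1):(222,490),(1,-1,1):(452,330),(-1,1,0):(40,403),(-1,-1,0):(210,588),(1,-1,0):(435,432)}
st={(1,1,1):(110,235),(1,-1,1):(375,105),(-1,-1,1):(515,375),(-1,1,1):(250,515)}
st={(-1,1,1):(250,515),(1,1,1):(110,235),(1,-1,1):(375,105),(-1,-1,1):(515,375)}
def fit(dim,ds,dt,z0,cams=(0,1)):
    def r(p):
        e=[]
        for n,(d,U) in enumerate(((ds,S),(dt,T))):
            if n in cams:
                for k,uv in d.items(): e.append(proj(C[n],V(*p,*dim,*k))[0]-U(uv))
                
        if len(cams)==1:e.append(np.array([(p[2]-z0)*1e4,0]))
        return np.concatenate(e)
    q=least_squares(r,[.627,-.252,z0,.45],x_scale=[.01,.01,.01,.1]);p=q.x
    print(cams,p[:3].round(4),np.degrees(p[3]).round(1),"rms px",np.sqrt((q.fun**2).mean()).round(2))
for c in((0,1),(0,),(1,)):
    print("head");fit((.04,.01,.042),hs,ht,.036,c);print("stand");fit((.056,.05,.036),ss,st,0,c)
E
python3 f4.py
```

```text
head
(0, 1) [ 0.6269 -0.2504  0.0339] 24.2 rms px 0.89
stand
(0, 1) [ 0.6274 -0.2514 -0.0014] 25.8 rms px 0.64
head
(0,) [ 0.6276 -0.2516  0.036 ] 25.3 rms px 0.62
stand
(0,) [ 0.6282 -0.2522 -0.    ] 25.4 rms px 0.33
head
(1,) [ 0.6241 -0.2497  0.036 ] 21.6 rms px 0.62
stand
(1,) [ 0.6253 -0.2509 -0.    ] 25.6 rms px 0.55
```

```bash
cat > plan.py <<'E'
import numpy as np,sys
from scipy.spatial.transform import Rotation as Ro
from station import get_obs
def state():
    o=get_obs();R=Ro.from_euler("xyz",o["eef_rot"]).as_matrix()
    phi=np.degrees(np.arctan2(R[1,2],R[0,2]));return o,R,phi
def plan(p,phi,tp,tphi,n):
    rows=[];d=(np.array(tp)-p)/n;dph=(tphi-phi)/n
    for i in range(n):
        a=np.radians(phi+i*dph)
        rows.append([round(v,4) for v in(-d[2],-np.sin(a)*d[0]+np.cos(a)*d[1],np.cos(a)*d[0]+np.sin(a)*d[1])]+[round(-dph,2),0,0])
    return rows
if __name__=="__main__":
    a=[float(v) for v in sys.argv[1:]]
    o,R,phi=state()
    print("t",o["time_s"],"p",o["ee_pos"].round(4),"phi",phi.round(2),"toolx",R[:,0].round(4),"F",o["force"].round(2),"M",o["moment"].round(3),"w",round(o["grip_width"],4),"q",np.degrees(o["qpos"]).round(1))
    if a: print(plan(o["ee_pos"],phi,a[:3],a[3],int(a[4])))
E
python3 plan.py .627 -.2512 .264 -154.5 16
```

```text
t 0.5 p [0.2357 0.4969 0.1846] phi -25.37 toolx [-0. -0. -1.] F [-0.8  -0.03 -0.15] M [-0.063 -0.001 -0.012] w 0.0941 q [60.8 17.2 87.1 -0.  75.7 -3.8]
[[np.float64(-0.005), np.float64(-0.0318), np.float64(0.0421), np.float64(8.07), 0, 0], [np.float64(-0.005), np.float64(-0.0255), np.float64(0.0462), np.float64(8.07), 0, 0], [np.float64(-0.005), np.float64(-0.0188), np.float64(0.0493), np.float64(8.07), 0, 0], [np.float64(-0.005), np.float64(-0.0117), np.float64(0.0515), np.float64(8.07), 0, 0], [np.float64(-0.005), np.float64(-0.0044), np.float64(0.0526), np.float64(8.07), 0, 0], [np.float64(-0.005), np.float64(0.0031), np.float64(0.0527), np.float64(8.07), 0, 0], [np.float64(-0.005), np.float64(0.0104), np.float64(0.0517), np.float64(8.07), 0, 0], [np.float64(-0.005), np.float64(0.0176), np.float64(0.0497), np.float64(8.07), 0, 0], [np.float64(-0.005), np.float64(0.0244), np.float64(0.0468), np.float64(8.07), 0, 0], [np.float64(-0.005), np.float64(0.0307), np.float64(0.0429), np.float64(8.07), 0, 0], [np.float64(-0.005), np.float64(0.0365), np.float64(0.0382), np.float64(8.07), 0, 0], [np.float64(-0.005), np.float64(0.0414), np.float64(0.0327), np.float64(8.07), 0, 0], [np.float64(-0.005), np.float64(0.0456), np.float64(0.0265), np.float64(8.07), 0, 0], [np.float64(-0.005), np.float64(0.0489), np.float64(0.0199), np.float64(8.07), 0, 0], [np.float64(-0.005), np.float64(0.0512), np.float64(0.0128), np.float64(8.07), 0, 0], [np.float64(-0.005), np.float64(0.0525), np.float64(0.0055), np.float64(8.07), 0, 0]]
```

step_arm --motion '[[[-0.04,0,0,0,0,0],[-0.04,-0.032,0.042,8,0,0],[0,-0.0255,0.046,8,0,0],[0,-0.019,0.049,8,0,0],[0,-0.0117,0.0515,8,0,0],[0,-0.0044,0.0526,8,0,0],[0,0.003,0.0527,8,0,0],[0,0.0104,0.0517,8,0,0],[0,0.0176,0.0497,8,0,0]]]' --fingers 0.05

```text
time_s: 1.62
ee_pos: [0.4313, 0.1247, 0.2626]
eef_rot: [1.836, 1.57, 0.271]
force: [0.1, 0.7, 0.1]
grip_width: 0.0498
```

```bash
sed -i 's/\[round(v,4) for/[float(round(v,4)) for/;s/\[round(-dph,2),/[float(round(-dph,2)),/' plan.py; python3 plan.py .627 -.2512 .2 -154.5 9
```

```text
t 1.625 p [0.4313 0.1247 0.2626] phi -89.63 toolx [ 6.e-04  2.e-04 -1.e+00] F [0.12 0.75 0.12] M [-0.046  0.028 -0.011] w 0.0498 q [11.5  1.  95.5  0.  83.5 11.1]
[[0.007, 0.0215, 0.0419, 7.21, 0, 0], [0.007, 0.0266, 0.0389, 7.21, 0, 0], [0.007, 0.0312, 0.0352, 7.21, 0, 0], [0.007, 0.0354, 0.031, 7.21, 0, 0], [0.007, 0.039, 0.0264, 7.21, 0, 0], [0.007, 0.042, 0.0213, 7.21, 0, 0], [0.007, 0.0444, 0.0158, 7.21, 0, 0], [0.007, 0.046, 0.0101, 7.21, 0, 0], [0.007, 0.0469, 0.0043, 7.21, 0, 0]]
```

step_arm --motion '[[[0.007,0.0215,0.0419,7.2,0,0],[0.007,0.0266,0.0389,7.2,0,0],[0.007,0.0312,0.0352,7.2,0,0],[0.007,0.0354,0.031,7.2,0,0],[0.007,0.039,0.0264,7.2,0,0],[0.007,0.042,0.0213,7.2,0,0],[0.007,0.0444,0.0158,7.2,0,0],[0.007,0.046,0.0101,7.2,0,0],[0.007,0.0469,0.0043,7.2,0,0],[0.04,0,0,0,0,0],[0.04,0,0,0,0,0],[0,0,0,0,0,0]]]'

```text
time_s: 3.12
ee_pos: [0.627, -0.248, 0.1164]
eef_rot: [-0.89, 1.565, 2.702]
force: [0.1, 0.2, -0.0]
grip_width: 0.0501
```

```bash
python3 plan.py .627 -.2512 .1 -154.5 1; python3 - <<'E'
from station import camera
import cv2,numpy as np
o=[]
for n,(x,y,w,h) in(("side",(320,280,80,100)),("top",(395,190,80,100))):
    I=camera(n)["pixels"][y:y+h,x:x+w,::-1];o.append(cv2.resize((255*(I/255.)**.6).astype(np.uint8),None,fx=5,fy=5,interpolation=cv2.INTER_CUBIC))
cv2.imwrite("pics/a1.png",np.hstack(o))
E
```

```text
t 3.125 p [ 0.627  -0.248   0.1164] phi -154.18 toolx [-0.0052  0.0024 -1.    ] F [ 0.06  0.16 -0.02] M [-0.086  0.189 -0.023] w 0.0501 q [-24.7  36.6  68.2   0.   75.5  39.5]
[[0.0164, 0.0029, 0.0014, 0.32, 0, 0]]
```

View pics/a1.png

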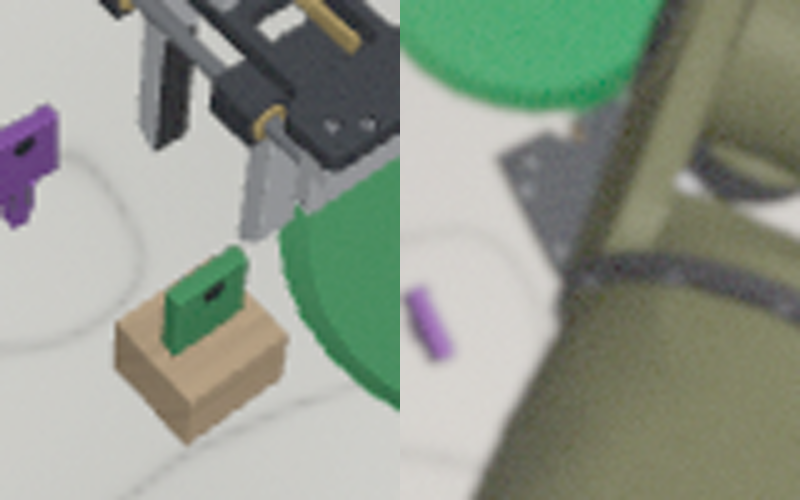

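```bash
python3 - <<'E'
from station import camera,get_obs
from h import *
from plan import state
import cv2
c=camera("side");o,R,phi=state();p=o["ee_pos"]
x,y,w,h=335,295,45,35;k=16
I=cv2.resize(c["pixels"][y:y+h,x:x+w,::-1],None,fx=k,fy=k,interpolation=cv2.INTER_CUBIC);I=(255*(I/255.)**.6).astype(np.uint8)
for s in(-1,1):
  for d in(0,):
    P=[p+R@[0,s*.025,q] for q in(-.008,.008)]+[p+R@[-.02,s*.025,q] for q in(.008,-.008)]
    q=((proj(c,np.array(P))-[x,y]+.5)*k-.5).round().astype(int)
    cv2.polylines(I,[q.reshape(-1,1,2)],True,(0,0,255),1)
cv2.imwrite("pics/a2.png",I)
E
```

```text
(no output)
```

View pics/a2.png

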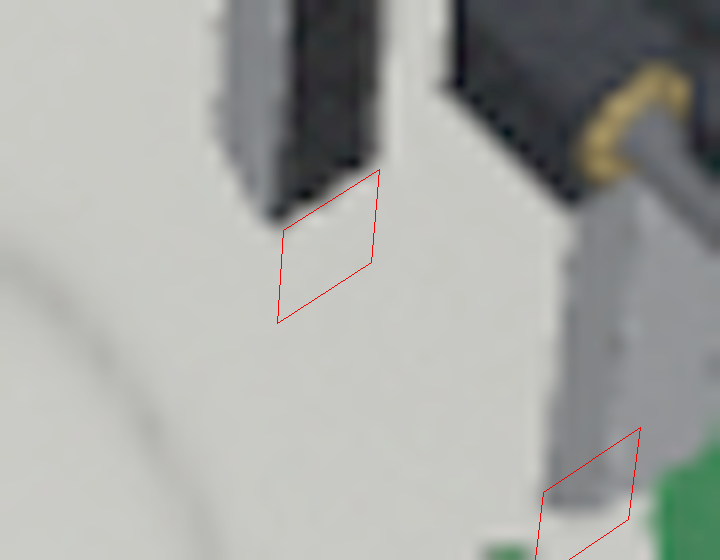

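```bash
python3 - <<'E'
from station import camera
from h import *
import cv2
cs={n:camera(n) for n in("side","top")}
p=np.array([.2355,.4967,.1841]);a=np.radians(-25.4)
yv=np.array([-np.sin(a),np.cos(a),0]);zv=np.array([np.cos(a),np.sin(a),0])
for n,(x,y,w,h),k in(("side",(110,50,90,85),6),("top",(40,375,110,80),6)):
    I=cv2.resize(cv2.imread(f"pics/{n}0.png")[y:y+h,x:x+w],None,fx=k,fy=k,interpolation=cv2.INTER_CUBIC);I=(255*(I/255.)**.6).astype(np.uint8)
    for s in(-1,1):
        P=[p+s*.047*yv+q*zv+[0,0,d] for q,d in((-.008,0),(.008,0),(.008,.02),(-.008,.02))]
        q=((proj(cs[n],np.array(P))-[x,y]+.5)*k-.5).round().astype(int)
        cv2.polylines(I,[q.reshape(-1,1,2)],True,(0,0,255),1)
    cv2.imwrite(f"pics/b_{n}.png",I)
E
```

```text
(no output)
```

View pics/b_side.png

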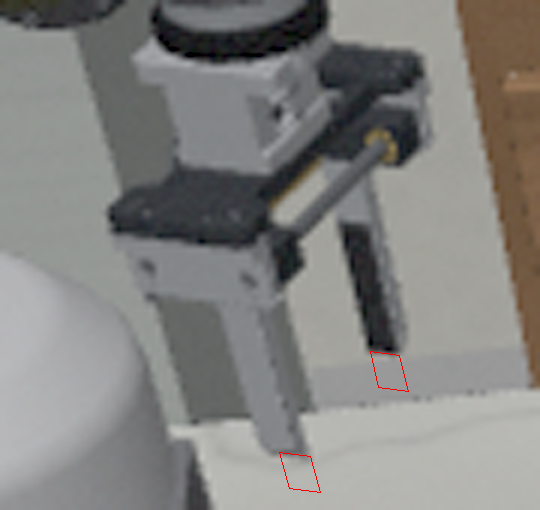

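View pics/b_top.png

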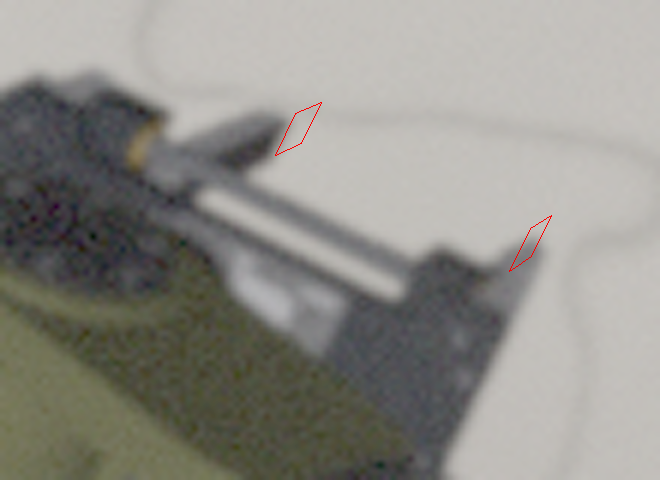

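step_arm --motion '[[[0.0164,0.003,0.001,0.3,0.2,0.25],[0.03,0,0,0,0,0],[0.02,0,0,0,0,0],[0.006,0,0,0,0,0],[0,0,0,0,0,0]]]'

```text
time_s: 4.0
ee_pos: [0.6292, -0.2519, 0.0472]
eef_rot: [2.245, 1.565, -0.451]
force: [0.2, -0.1, -0.8]
grip_width: 0.0499
```

```bash
python3 plan.py .6275 -.2515 .042 -154.5 1; python3 - <<'E'
from station import camera
import cv2,numpy as np
c=camera("side")
x,y,w,h=330,290,60,70
cv2.imwrite("pics/a3.png",cv2.resize((255*(c["pixels"][y:y+h,x:x+w,::-1]/255.)**.6).astype(np.uint8),None,fx=8,fy=8,interpolation=cv2.INTER_CUBIC))
E
```

```text
t 4.0 p [ 0.6292 -0.2519  0.0472] phi -154.47 toolx [ 0.0052 -0.0025 -1.    ] F [ 0.2  -0.15 -0.78] M [-0.024  0.205  0.028] w 0.0499 q [-24.9  40.5  71.5  -0.   67.7  39.6]
[[0.0052, -0.0011, 0.0014, 0.03, 0, 0]]
```

View pics/a3.png

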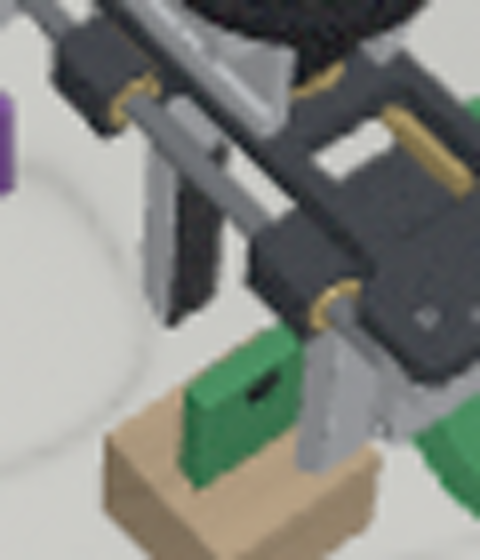

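step_arm --motion '[[[0.002,-0.001,0.0015,0,-0.2,-0.25],[0.003,0,0,0,0,0],[0.003,0,0,0,0,0],[0,0,0,0,0,0]]]'

```text
time_s: 4.55
ee_pos: [0.6271, -0.2515, 0.0386]
eef_rot: [-0.854, 1.57, 2.733]
force: [0.3, -0.3, -0.3]
grip_width: 0.0499
```

```bash
python3 plan.py .6275 -.2515 .038 -154.5 1
```

```text
t 4.55 p [ 0.6271 -0.2515  0.0386] phi -154.47 toolx [-5.e-04  2.e-04 -1.e+00] F [ 0.34 -0.27 -0.26] M [-0.023  0.115  0.006] w 0.0499 q [-25.   41.   71.8  -0.   67.2  39.5]
[[0.0006, 0.0002, -0.0003, 0.03, 0, 0]]
```

step_arm --motion '[[[0.002,0,0,0,0,0],[0.0015,0,0,0,0,0],[0,0,0,0,0,0]]]'

```text
time_s: 4.92
ee_pos: [0.6272, -0.2515, 0.0353]
eef_rot: [-0.685, 1.571, 2.902]
force: [0.4, -0.6, 0.2]
grip_width: 0.0502
```

step_arm --motion '[[[0.002,0,0,0,0,0],[0.002,0,0,0,0,0],[0.002,0,0,0,0,0],[0,0,0,0,0,0]]]'

```text
time_s: 5.42
ee_pos: [0.6272, -0.2515, 0.0292]
eef_rot: [-0.922, 1.57, 2.666]
force: [-0.2, -0.1, -0.3]
grip_width: 0.0499
```

```bash
python3 - <<'E'
from station import camera
import cv2,numpy as np
c=camera("side")
x,y,w,h=330,290,60,70
cv2.imwrite("pics/a4.png",cv2.resize((255*(c["pixels"][y:y+h,x:x+w,::-1]/255.)**.6).astype(np.uint8),None,fx=8,fy=8,interpolation=cv2.INTER_CUBIC))
E
```

```text
(no output)
```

View pics/a4.png

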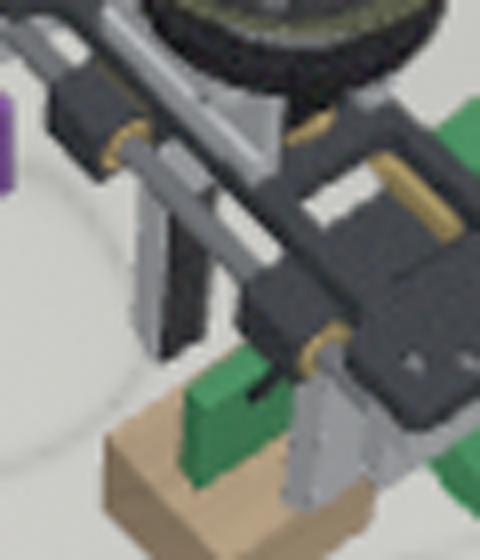

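step_arm --motion '[[[-0.016,0,0,0,0,0],[0,0,0,0,0,0],[0,0,0,0,0,0],[0.004,0,0,0,0,0],[0.003,0,0,0,0,0],[0.0025,0,0,0,0,0],[0,0,0,0,0,0]]]' --fingers 0.03

```text
time_s: 6.35
ee_pos: [0.6271, -0.2515, 0.0356]
eef_rot: [-0.91, 1.57, 2.677]
force: [-0.4, 0.0, 0.1]
grip_width: 0.0297
```

step_arm --motion '[[[0.0015,0,0,0,0,0],[0.0015,0,0,0,0,0],[0,0,0,0,0,0]]]'

```text
time_s: 6.72
ee_pos: [0.6273, -0.2515, 0.0329]
eef_rot: [-1.106, 1.571, 2.482]
force: [0.7, 0.4, 0.6]
grip_width: 0.0301
```

step_arm --motion '[[[0.002,0,0,0,0,0],[0.002,0,0,0,0,0],[0.002,0,0,0,0,0],[0,0,0,0,0,0]]]'

```text
time_s: 7.22
ee_pos: [0.6272, -0.2515, 0.0267]
eef_rot: [-0.901, 1.57, 2.686]
force: [-0.6, -0.3, -0.5]
grip_width: 0.03
```

```bash
python3 - <<'E'
from station import camera
import cv2,numpy as np
c=camera("side")
x,y,w,h=330,290,60,70
cv2.imwrite("pics/a5.png",cv2.resize((255*(c["pixels"][y:y+h,x:x+w,::-1]/255.)**.6).astype(np.uint8),None,fx=8,fy=8,interpolation=cv2.INTER_CUBIC))
E
```

```text
(no output)
```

View pics/a5.png

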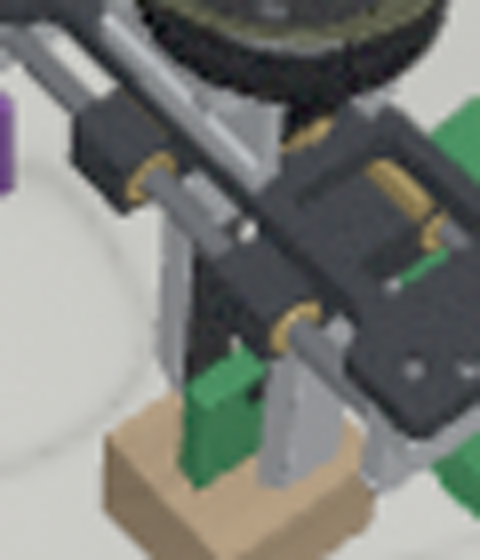

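step_arm --motion '[[[0.002,0,0,0,0,0],[0.002,0,0,0,0,0],[0,0,0,0,0,0]]]'

```text
time_s: 7.65
ee_pos: [0.6272, -0.2516, 0.0227]
eef_rot: [-0.941, 1.57, 2.646]
force: [-0.6, -1.2, 0.8]
grip_width: 0.0298
```

step_arm --motion '[[[0,0,0,0,0,0],[0,0,0,0,0,0],[0,0,0,0,0,0],[0,0,0,0,0,0]]]' --fingers 0.0 --squeeze 10

```text
time_s: 8.15
ee_pos: [0.6273, -0.2516, 0.023]
eef_rot: [2.535, 1.571, -0.161]
force: [0.0, 0.1, -0.4]
grip_width: 0.0098
```

```bash
python3 plan.py
```

```text
t 8.15 p [ 0.6273 -0.2516  0.023 ] phi -154.47 toolx [ 1.e-04 -0.e+00 -1.e+00] F [ 0.01  0.07 -0.45] M [-0.048  0.128  0.092] w 0.0098 q [-25.   42.   72.3   0.   65.6  39.5]
```

step_arm --motion '[[[0,0,0,0,0,0],[0,0,0,0,0,0],[-0.005,0,0,0,0,0],[-0.01,0,0,0,0,0],[-0.02,0,0,0,0,0],[-0.03,0,0,0,0,0],[-0.04,0,0,0,0,0],[-0.03,0,0,0,0,0],[0,0,0,0,0,0]]]' --squeeze 45

```text
time_s: 9.28
ee_pos: [0.6283, -0.252, 0.1619]
eef_rot: [2.263, 1.565, -0.433]
force: [-0.3, -1.2, -1.9]
grip_width: 0.0097
```

```bash
python3 plan.py .5616 .1008 .16 -11 15; python3 - <<'E'
from station import camera
import cv2,numpy as np
c=camera("side")
x,y,w,h=320,250,90,100
cv2.imwrite("pics/a6.png",cv2.resize((255*(c["pixels"][y:y+h,x:x+w,::-1]/255.)**.6).astype(np.uint8),None,fx=6,fy=6,interpolation=cv2.INTER_CUBIC))
E
```

```text
t 9.275 p [ 0.6283 -0.252   0.1619] phi -154.47 toolx [ 0.0052 -0.0024 -1.    ] F [-0.31 -1.21 -1.89] M [-0.013  0.148 -0.025] w 0.0097 q [-25.   34.5  65.4   0.   79.8  39.5]
[[0.0001, -0.0231, -0.0061, -9.56, 0, 0], [0.0001, -0.0218, -0.0099, -9.56, 0, 0], [0.0001, -0.0199, -0.0134, -9.56, 0, 0], [0.0001, -0.0174, -0.0165, -9.56, 0, 0], [0.0001, -0.0144, -0.0191, -9.56, 0, 0], [0.0001, -0.011, -0.0213, -9.56, 0, 0], [0.0001, -0.0073, -0.0228, -9.56, 0, 0], [0.0001, -0.0034, -0.0237, -9.56, 0, 0], [0.0001, 0.0006, -0.0239, -9.56, 0, 0], [0.0001, 0.0045, -0.0235, -9.56, 0, 0], [0.0001, 0.0084, -0.0224, -9.56, 0, 0], [0.0001, 0.012, -0.0207, -9.56, 0, 0], [0.0001, 0.0153, -0.0184, -9.56, 0, 0], [0.0001, 0.0181, -0.0157, -9.56, 0, 0], [0.0001, 0.0205, -0.0124, -9.56, 0, 0]]
```

View pics/a6.png

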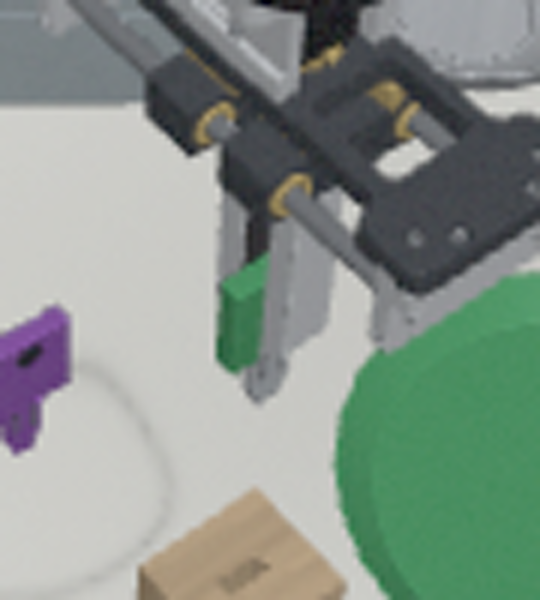

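Key is out of the stand, upright in the fingers (head at crop 240,315; blade 262,385), and the slot is empty. Now I'll carry it over the lock.

step_arm --motion '[[[0,-0.0231,-0.006,-9.5,0,0],[0,-0.0218,-0.01,-9.5,0,0],[0,-0.02,-0.0134,-9.5,0,0],[0,-0.0174,-0.0165,-9.5,0,0],[0,-0.0144,-0.0191,-9.5,0,0],[0,-0.011,-0.0213,-9.5,0,0],[0,-0.0073,-0.0228,-9.5,0,0],[0,-0.0034,-0.0237,-9.5,0,0]]]'

```text
time_s: 10.32
ee_pos: [0.5916, -0.0623, 0.1567]
eef_rot: [-1.953, 1.569, 2.966]
force: [-0.8, 0.3, 0.2]
grip_width: 0.0099
```

step_arm --motion '[[[0,0.0006,-0.024,-9.5,0,0],[0,0.0045,-0.0235,-9.5,0,0],[0,0.0084,-0.0224,-9.5,0,0],[0,0.012,-0.0207,-9.5,0,0],[0,0.0153,-0.0184,-9.5,0,0],[0,0.018,-0.0157,-9.5,0,0],[0,0.0205,-0.0124,-9.5,0,0],[0,0,0,0,0,0]]]'

```text
time_s: 11.32
ee_pos: [0.5626, 0.1029, 0.1569]
eef_rot: [-2.85, 1.569, -3.057]
force: [-0.2, -0.6, -0.2]
grip_width: 0.0097
```

```bash
python3 plan.py .5616 .1008 .135 -11 1
```

```text
t 11.325 p [0.5626 0.1029 0.1569] phi -11.87 toolx [-1.8e-03 -2.0e-04 -1.0e+00] F [-0.18 -0.64 -0.17] M [ 0.058 -0.026 -0.015] w 0.0097 q [  6.7  21.4  85.4   0.   73.4 -71.4]
[[0.0219, -0.0023, -0.0005, -0.87, 0, 0]]
```

step_arm --motion '[[[0.012,-0.0023,-0.0005,-0.9,0,0],[0.015,0,0,0,0,0],[0.005,0,0,0,0,0],[0,0,0,0,0,0],[0,0,0,0,0,0]]]'

```text
time_s: 11.95
ee_pos: [0.5626, 0.0997, 0.1263]
eef_rot: [0.325, 1.57, 0.131]
force: [-0.1, -0.3, -0.9]
grip_width: 0.0097
```

```bash
python3 plan.py .5616 .1008 .125 -11 1; python3 - <<'E'
from station import camera
import cv2,numpy as np
for n,(x,y,w,h),k in (("side",(280,180,60,60),10),("top",(250,210,80,80),7)):
    c=camera(n)
    cv2.imwrite(f"pics/c_{n}.png",cv2.resize((255*(c["pixels"][y:y+h,x:x+w,::-1]/255.)**.6).astype(np.uint8),None,fx=k,fy=k,interpolation=cv2.INTER_CUBIC))
E
```

```text
t 11.95 p [0.5626 0.0997 0.1263] phi -11.09 toolx [ 5.e-04  1.e-04 -1.e+00] F [-0.08 -0.25 -0.91] M [ 0.028  0.009 -0.008] w 0.0097 q [  6.4  22.9  87.5   0.   69.6 -72.5]
[[0.0013, 0.0009, -0.0012, -0.09, 0, 0]]
```

View pics/c_side.png

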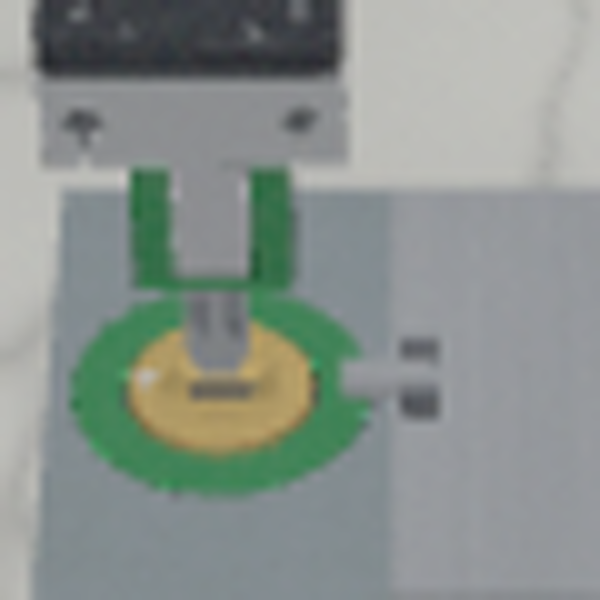

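View pics/c_top.png

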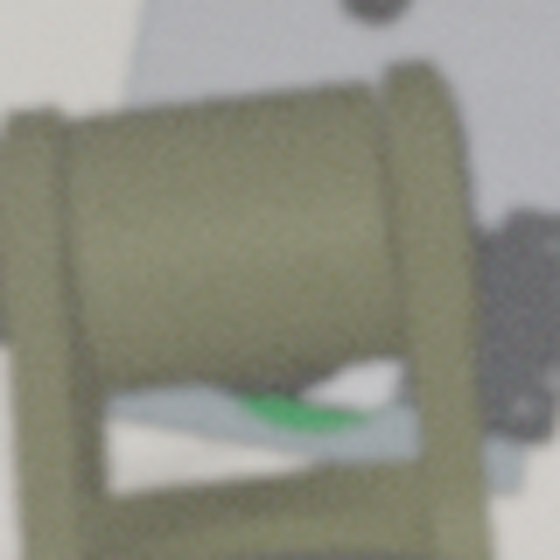

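step_arm --motion '[[[0.002,0.0004,0.0004,0,0,0],[0.002,0,0,0,0,0],[0.002,0,0,0,0,0],[0.002,0,0,0,0,0],[0.001,0,0,0,0,0],[0,0,0,0,0,0]]]'

```text
time_s: 12.8
ee_pos: [0.5629, 0.1002, 0.1171]
eef_rot: [0.98, 1.571, 0.787]
force: [0.3, 0.2, 0.9]
grip_width: 0.0095
```

```bash
python3 plan.py; python3 - <<'E'
from station import camera
import cv2,numpy as np
for n,(x,y,w,h),k in (("side",(280,180,60,60),10),):
    c=camera(n)
    cv2.imwrite(f"pics/d_{n}.png",cv2.resize((255*(c["pixels"][y:y+h,x:x+w,::-1]/255.)**.6).astype(np.uint8),None,fx=k,fy=k,interpolation=cv2.INTER_CUBIC))
E
```

```text
t 12.8 p [0.5629 0.1002 0.1171] phi -11.07 toolx [ 2.e-04  2.e-04 -1.e+00] F [0.27 0.16 0.93] M [ 0.22  -0.039  0.02 ] w 0.0095 q [  6.4  23.5  88.    0.   68.5 -72.5]
```

View pics/d_side.png

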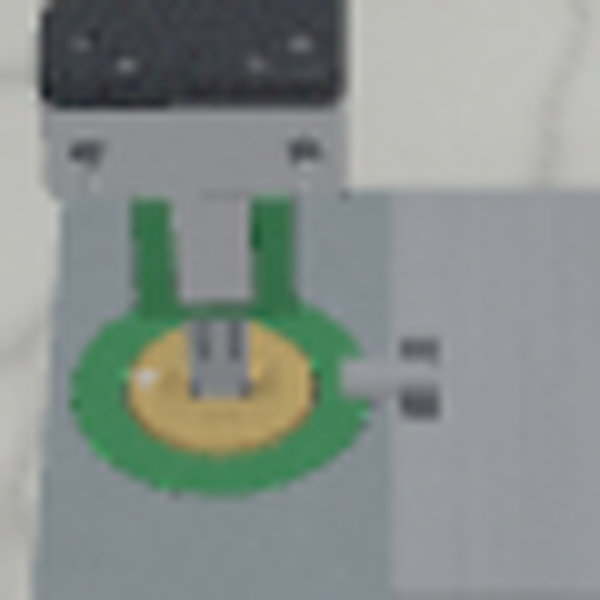

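step_arm --motion '[[[0.0015,0,0,0,0,0],[0.0015,0,0,0,0,0],[0.001,0,0,0,0,0],[0,0,0,0,0,0]]]'

```text
time_s: 13.35
ee_pos: [0.563, 0.1006, 0.1129]
eef_rot: [1.268, 1.57, 1.075]
force: [2.7, 5.2, 1.3]
grip_width: 0.0092
```

```bash
python3 plan.py
```

```text
t 13.35 p [0.563  0.1006 0.1129] phi -11.06 toolx [ 4.e-04  8.e-04 -1.e+00] F [2.68 5.23 1.3 ] M [ 1.275 -0.342 -0.02 ] w 0.0092 q [  6.4  23.7  88.2   0.   68.  -72.5]
```

step_arm --motion '[[[0,0.0005,0.0001,0,0,0],[0,0.0004,0.0001,0,0,0],[0,0,0,0,0,0]]]'

```text
time_s: 13.72
ee_pos: [0.563, 0.1007, 0.1127]
eef_rot: [-2.344, 1.57, -2.537]
force: [0.9, 0.9, -0.3]
grip_width: 0.01
```

```bash
python3 plan.py
```

```text
t 13.725 p [0.563  0.1007 0.1127] phi -11.07 toolx [-6.e-04 -4.e-04 -1.e+00] F [ 0.86  0.88 -0.26] M [ 0.297 -0.04  -0.013] w 0.01 q [  6.5  23.8  88.1  -0.   68.1 -72.4]
```

step_arm --motion '[[[0.001,0.0001,0,0,0,0],[0.001,0,0,0,0,0],[0.001,0,0,0,0,0],[0,0,0,0,0,0]]]'

```text
time_s: 14.22
ee_pos: [0.5632, 0.1009, 0.1098]
eef_rot: [-2.584, 1.57, -2.777]
force: [0.0, -0.1, -1.1]
grip_width: 0.0099
```

```bash
python3 plan.py
```

```text
t 14.225 p [0.5632 0.1009 0.1098] phi -11.07 toolx [-3.e-04 -1.e-04 -1.e+00] F [ 0.01 -0.08 -1.06] M [-0.007  0.005  0.043] w 0.0099 q [  6.5  24.   88.3  -0.   67.7 -72.4]
```

step_arm --motion '[[[0.001,0,0,0,0,0],[0.001,0,0,0,0,0],[0,0,0,0,0,0]]]'

```text
time_s: 14.6
ee_pos: [0.5632, 0.101, 0.1079]
eef_rot: [-3.009, 1.571, 3.081]
force: [-0.8, -0.0, -0.5]
grip_width: 0.0096
```

```bash
python3 plan.py
```

```text
t 14.6 p [0.5632 0.101  0.1079] phi -11.07 toolx [-2.e-04  0.e+00 -1.e+00] F [-0.81 -0.01 -0.51] M [0.054 0.047 0.005] w 0.0096 q [  6.5  24.1  88.4   0.   67.5 -72.4]
```

step_arm --motion '[[[0.001,0,0,0,0,0],[0.001,0,0,0,0,0],[0.001,0,0,0,0,0],[0,0,0,0,0,0]]]'

```text
time_s: 15.1
ee_pos: [0.5628, 0.1012, 0.1049]
eef_rot: [-3.133, 1.57, 2.957]
force: [-4.9, 0.8, 2.6]
grip_width: 0.01
```

```bash
python3 plan.py
```

```text
t 15.1 p [0.5628 0.1012 0.1049] phi -11.06 toolx [-1.e-03  2.e-04 -1.e+00] F [-4.85  0.83  2.63] M [0.323 1.01  0.014] w 0.01 q [  6.5  24.3  88.6   0.   67.2 -72.4]
```

step_arm --motion '[[[0,0.0001,-0.0006,0,0,0],[0.001,0,0,0,0,0],[0,0,0,0,0,0]]]'

```text
time_s: 15.48
ee_pos: [0.5628, 0.1013, 0.1041]
eef_rot: [0.573, 1.57, 0.379]
force: [-2.7, 1.6, 3.6]
grip_width: 0.0099
```

```bash
python3 plan.py
```

```text
t 15.475 p [0.5628 0.1013 0.1041] phi -11.07 toolx [ 3.e-04  1.e-04 -1.e+00] F [-2.67  1.64  3.55] M [0.283 0.728 0.01 ] w 0.0099 q [  6.5  24.3  88.7   0.   67.  -72.4]
```

step_arm --motion '[[[0.001,0.0002,-0.0003,5,0,0],[0.0005,0,0,-5,0,0],[0,0,0,-5,0,0],[0,0,0,5,0,0],[0,0,0,5,0,0],[0,0,0,-5,0,0],[0,0,0,0,0,0]]]'

```text
time_s: 16.35
ee_pos: [0.5628, 0.1016, 0.1027]
eef_rot: [0.383, 1.57, 0.19]
force: [-1.4, 2.0, 3.6]
grip_width: 0.0098
```

```bash
python3 plan.py
```

```text
t 16.35 p [0.5628 0.1016 0.1027] phi -11.08 toolx [ 1.e-03  2.e-04 -1.e+00] F [-1.39  1.98  3.61] M [0.37  0.264 0.024] w 0.0098 q [  6.6  24.4  88.8   0.   66.8 -72.4]
```

step_arm --motion '[[[0.001,0.0003,-0.0002,5,0,0],[0.0005,0,0,-5,0,0],[0.0005,0,0,-5,0,0],[0.0005,0,0,5,0,0],[0,0,0,5,0,0],[0,0,0,-5,0,0],[0,0,0,0,0,0]]]'

```text
time_s: 17.23
ee_pos: [0.563, 0.1017, 0.1006]
eef_rot: [0.161, 1.569, -0.033]
force: [-0.8, -0.0, 5.9]
grip_width: 0.0095
```

```bash
python3 plan.py
```

```text
t 17.225 p [0.563  0.1017 0.1006] phi -11.12 toolx [ 2.e-03 -1.e-04 -1.e+00] F [-0.83 -0.03  5.91] M [0.003 0.107 0.005] w 0.0095 q [  6.6  24.5  88.9  -0.   66.5 -72.3]
```

step_arm --motion '[[[0.001,0,-0.0001,5,0,0],[0.0005,0,0,-5,0,0],[0.0005,0,0,-5,0,0],[0.0005,0,0,5,0,0],[0,0,0,5,0,0],[0,0,0,-5,0,0],[0,0,0,-5,0,0],[0,0,0,5,0,0],[0,0,0,0,0,0]]]'

```text
time_s: 18.35
ee_pos: [0.5629, 0.1015, 0.0979]
eef_rot: [-0.049, 1.569, -0.243]
force: [2.4, -2.4, 5.1]
grip_width: 0.01
```

```bash
python3 plan.py; python3 - <<'E'
from station import camera
import cv2,numpy as np
for n,(x,y,w,h),k in (("side",(280,180,60,60),10),):
    c=camera(n)
    cv2.imwrite(f"pics/e_{n}.png",cv2.resize((255*(c["pixels"][y:y+h,x:x+w,::-1]/255.)**.6).astype(np.uint8),None,fx=k,fy=k,interpolation=cv2.INTER_CUBIC))
E
```

```text
t 18.35 p [0.5629 0.1015 0.0979] phi -11.15 toolx [ 1.8e-03 -4.0e-04 -1.0e+00] F [ 2.36 -2.38  5.09] M [-0.483 -0.431 -0.005] w 0.01 q [  6.6  24.7  89.1  -0.   66.2 -72.3]
```

View pics/e_side.png

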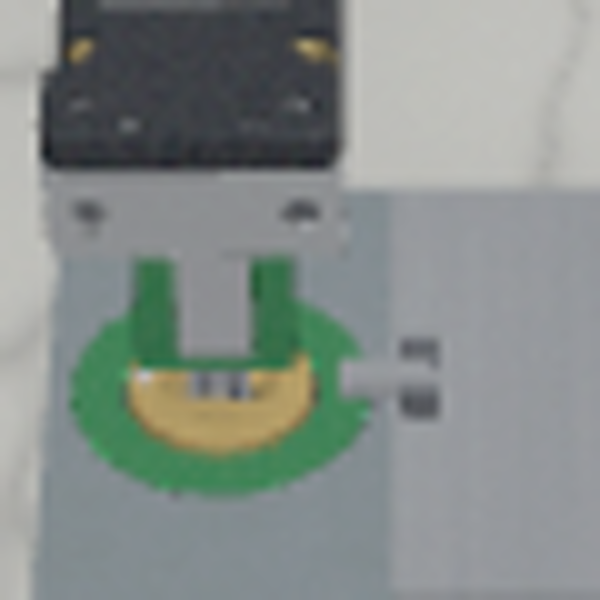

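step_arm --motion '[[[0.001,-0.0003,0.0004,5,0,0],[0.0005,0,0,-5,0,0],[0.0005,0,0,-5,0,0],[0.0005,0,0,5,0,0],[0.0005,0,0,5,0,0],[0,0,0,-5,0,0],[0,0,0,-5,0,0],[0,0,0,5,0,0],[0,0,0,0,0,0]]]'

```text
time_s: 19.52
ee_pos: [0.563, 0.1014, 0.0949]
eef_rot: [0.114, 1.569, -0.079]
force: [2.3, -1.7, 6.0]
grip_width: 0.0098
```

```bash
python3 plan.py
```

```text
t 19.525 p [0.563  0.1014 0.0949] phi -11.08 toolx [ 1.4e-03 -1.0e-04 -1.0e+00] F [ 2.31 -1.73  5.96] M [-0.363 -0.36   0.011] w 0.0098 q [  6.5  24.9  89.2  -0.   65.9 -72.4]
```

step_arm --motion '[[[0.001,-0.0003,0.0004,5,0,0],[0.0005,0,0,-5,0,0],[0.0005,0,0,-5,0,0],[0.0005,0,0,5,0,0],[0.0005,0,0,5,0,0],[0,0,0,-5,0,0],[0,0,0,-5,0,0],[0,0,0,5,0,0],[0,0,0,0,0,0]]]'

```text
time_s: 20.65
ee_pos: [0.5631, 0.1012, 0.0914]
eef_rot: [0.57, 1.57, 0.378]
force: [3.5, 0.8, 0.6]
grip_width: 0.0096
```

```bash
python3 plan.py
```

```text
t 20.65 p [0.5631 0.1012 0.0914] phi -11.01 toolx [ 6.e-04  3.e-04 -1.e+00] F [3.51 0.81 0.56] M [ 0.15  -0.734  0.055] w 0.0096 q [  6.5  25.1  89.3   0.   65.5 -72.5]
```

step_arm --motion '[[[0.001,0.0001,0.0005,0,0,0],[0.0005,0,0,0,0,0],[0,0,0,0,0,0]]]'

```text
time_s: 21.02
ee_pos: [0.5633, 0.1012, 0.0909]
eef_rot: [0.886, 1.57, 0.695]
force: [-4.1, 0.5, 11.4]
grip_width: 0.0098
```

```bash
python3 plan.py
```

```text
t 21.025 p [0.5633 0.1012 0.0909] phi -10.94 toolx [ 2.e-04  2.e-04 -1.e+00] F [-4.12  0.48 11.39] M [0.116 0.657 0.009] w 0.0098 q [  6.5  25.2  89.3   0.   65.5 -72.5]
```

step_arm --motion '[[[0,0,-0.0004,4,0,0],[0,0,0,-4,0,0],[0,0,0,-4,0,0],[0,0,0,4,0,0],[0,0,0,0,0,0]]]'

```text
time_s: 21.65
ee_pos: [0.5633, 0.1013, 0.0909]
eef_rot: [0.392, 1.57, 0.2]
force: [-0.7, 0.3, 11.4]
grip_width: 0.0095
```

```bash
python3 plan.py; python3 - <<'E'
from station import camera
import cv2,numpy as np
for n,(x,y,w,h),k in (("side",(280,180,60,60),10),):
    c=camera(n)
    cv2.imwrite(f"pics/f_{n}.png",cv2.resize((255*(c["pixels"][y:y+h,x:x+w,::-1]/255.)**.6).astype(np.uint8),None,fx=k,fy=k,interpolation=cv2.INTER_CUBIC))
E
```

```text
t 21.65 p [0.5633 0.1013 0.0909] phi -11.0 toolx [ 1.1e-03  2.0e-04 -1.0e+00] F [-0.69  0.34 11.35] M [ 0.01   0.164 -0.007] w 0.0095 q [  6.5  25.2  89.3   0.   65.4 -72.5]
```

View pics/f_side.png

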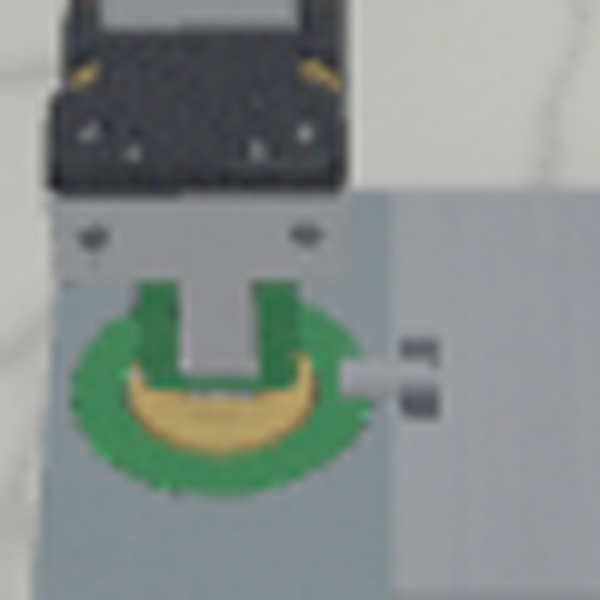

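step_arm --motion '[[[0,0,0,5,0,0],[0,0,0,5,0,0],[0,0,0,5,0,0],[0,0,0,5,0,0],[0,0,0,5,0,0],[0,0,0,5,0,0],[0,0,0,0,0,0]]]'

```text
time_s: 22.58
ee_pos: [0.5632, 0.1012, 0.0909]
eef_rot: [0.885, 1.57, 0.17]
force: [-2.6, -0.7, 10.9]
grip_width: 0.0096
```

```bash
python3 plan.py
```

```text
t 22.575 p [0.5632 0.1012 0.0909] phi -41.01 toolx [ 1.e-03  2.e-04 -1.e+00] F [-2.62 -0.68 10.89] M [-0.027  0.285  0.073] w 0.0096 q [  6.5  25.2  89.3   0.   65.4 -42.5]
```

step_arm --motion '[[[0,0,0,5,0,0],[0,0,0,5,0,0],[0,0,0,5,0,0],[0,0,0,5,0,0],[0,0,0,5,0,0],[0,0,0,5,0,0],[0,0,0,5,0,0],[0,0,0,5,0,0],[0,0,0,5,0,0],[0,0,0,5,0,0],[0,0,0,5,0,0],[0,0,0,0,0,0]]]'

```text
time_s: 24.08
ee_pos: [0.5631, 0.1013, 0.0909]
eef_rot: [1.977, 1.57, 0.302]
force: [-1.9, 0.1, 11.8]
grip_width: 0.0094
```

```bash
python3 plan.py
```

```text
t 24.075 p [0.5631 0.1013 0.0909] phi -96.01 toolx [ 7.e-04  2.e-04 -1.e+00] F [-1.93  0.09 11.83] M [0.018 0.447 0.113] w 0.0094 q [ 6.5 25.2 89.3  0.  65.5 12.5]
```

step_arm --motion '[[[0,0,0,3,0,0],[0,0,0,3,0,0],[0,0,0,3,0,0],[0,0,0,0,0,0]]]'

```text
time_s: 24.58
ee_pos: [0.5633, 0.1013, 0.0909]
eef_rot: [1.99, 1.57, 0.157]
force: [-0.6, 0.4, 9.8]
grip_width: 0.0094
```

```bash
python3 plan.py
```

```text
t 24.575 p [0.5633 0.1013 0.0909] phi -104.98 toolx [ 1.2e-03  2.0e-04 -1.0e+00] F [-0.6   0.44  9.81] M [0.029 0.227 0.15 ] w 0.0094 q [ 6.5 25.2 89.3  0.  65.4 21.5]
```

step_arm --motion '[[[0,0,0,2,0,0],[0,0,0,0,0,0],[0,0,0,0,0,0],[0,0,0,0,0,0],[0,0,0,0,0,0]]]'

```text
time_s: 25.2
ee_pos: [0.5632, 0.1013, 0.0909]
eef_rot: [2.119, 1.57, 0.252]
force: [-1.4, 0.1, 11.1]
grip_width: 0.0098
```

```bash
python3 plan.py; python3 - <<'E'
from station import camera
import cv2,numpy as np
o=[]
for n,(x,y,w,h),k in (("side",(275,170,65,65),6),("top",(265,215,65,65),6)):
    c=camera(n)
    o.append(cv2.resize((255*(c["pixels"][y:y+h,x:x+w,::-1]/255.)**.6).astype(np.uint8),None,fx=k,fy=k,interpolation=cv2.INTER_CUBIC))
    cv2.imwrite(f"pics/full_{n}.png",c["pixels"][:,:,::-1])
cv2.imwrite("pics/g.png",np.hstack(o))
E
```

```text
t 25.2 p [0.5632 0.1013 0.0909] phi -106.93 toolx [ 9.e-04  2.e-04 -1.e+00] F [-1.41  0.08 11.07] M [-0.049  0.4    0.141] w 0.0098 q [ 6.5 25.2 89.3  0.  65.5 23.5]
```

View pics/g.png

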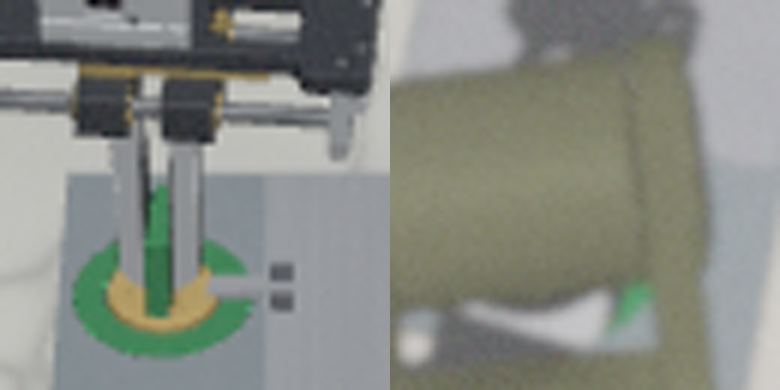

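View pics/full_side.png

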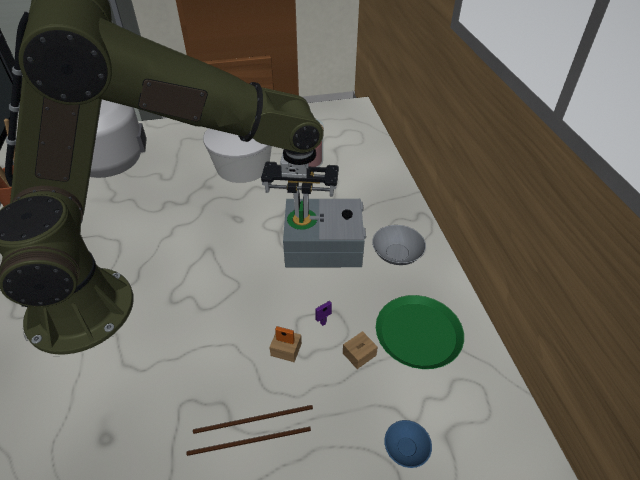

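```bash
python3 -c "
from station import ticket
print(ticket.hand_in())"
```

```text
the job is handed in; nothing more can be done
None
```

I lifted the green key out of its stand, worked it past the pins at up to about 6 N measured, and pushed it home. I then turned it clockwise to the stop and handed the job in at about 25 s, still gripping and holding it turned. The hand-in gave no verdict.

**Home:** The fingertip position reads z = 0.0909 m against the 0.0907 m I expected for home. The key pushes back with about 11 N and did not sink further when I twisted it again. The picture shows its shoulder on the brass face.

**Turned:** The tool has turned about 96°, which is roughly 90° of plug after the key's play. The resisting moment is about 0.14 N m, above the spring's 0.10 N m, so the plug is probably at its stop. In the side picture the key stands crosswise to the box. I could not read the plug angle directly, because the arm hides the lock in the top view.

**Grip:** The fingers are closed on the key at about 9.8 mm with a 45 N squeeze set.

**Everything else:** In the last side picture the orange key, tray, bowl, dish and chopsticks look unmoved. The spinner and jar are partly hidden there; the arm stayed clear of them.

**Disagreements:**
- The fingers really end about 19 mm above the reported tip position, by both cameras and by lowering them over the stand without contact. I set the grasp and home heights from the stand instead.
- The two cameras differed by 2 to 3 mm. I corrected the sideways fit in the slot using the measured forces.

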